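# Change over the bridge blank under a sprung hold-down arm

## Robot

A 7-joint arm with a two-finger parallel gripper is mounted at the origin on the work surface. World frame = base frame: x ahead of the robot, y to its left, z up, the work surface at z = 0. Lengths are in m, angles in rad, forces in N, time in s.
With the tool pointing down it reaches from about 0.35 to 0.9 m from the base axis. Payload 8.1 kg.
Tool frame: the origin (TCP) lies midway between the tips of the shut fingers; the grasp point (between the pads) lies arm.grasp_offset behind it (arm.grasp_offset is the distance from the TCP to the grasp point, in m); z points along the fingers, y is the line along which they close (so a half turn about z gives the same grasp; the last joint's range is limited). The gripper opens to 92 mm and grips with 3 to 60 N. Pads are 19 mm wide; open, the fingers measure 130 mm over their backs; the gripper's body (75 mm by 190 mm) begins 47 mm behind the grasp point.
Start: joints at [-1.383, 0.434, 0.025, 1.573, -0.012, 1.134, -0.075], TCP at [0.179, 0.599, 0.227] pointing down, gripper open.
Joint ranges: [-2.62, 2.62], [-0.44, 2.09], [-1.27, 1.32], [0.08, 2.57], [-1.32, 4.46], [0.12, 2], [-2.74, 2.74]. Speed limits (rad/s): [2.22, 2.22, 3.01, 3.01, 3.14, 3.14, 3.14].

## Interface

Orientations are given as a rotation vector (axis times angle).
In Python, from cell import observe, imaging, arm gives the robot as it stands.
- The arm moves only by the tool apply_moves, never from a script. Its argument "commands" is a list of rows, each a list of 5 numbers: the opening in per cent of the stroke, from 0 (shut) to 100 (fully open), then the shift along the world's x, y, z in units of 0.06 m (1.0 is 0.06 m), then the turn about the world's z in units of 0.5 rad (1.0 is 0.5 rad). A call has 1 to 12 rows; each row shifts and turns the commanded pose from where the row before left it; what a row does not reach is not made up. A row lasts 1/8 s, in which the tool goes at most 62.5 mm and 10.7 degrees, less where a joint would pass 70% of its speed; a pose out of reach is approached as far as the arm can. A call with a number of a shift or a turn outside -1 to 1 is refused whole. A call with a gripper value outside its range is refused whole. The fingers move at their own pace and stop on an object; "newtons" is the grip in N (left out, the last holds). Time passes only in rows, so rows that do not move let the fingers close. It gives the time, the measured TCP pose, the force, the opening and the grip force at its end, in the units of the state.
- observe(): the state, without advancing time (a new reading comes with each control period).
- imaging.get_image(name): name is "scene" or "top" or "wrist"; returns (picture, depth): 400x640x3 uint8, red, green, blue; 400x640 float32, m along the optical axis (not along the pixel's ray), 0 where there is no reading.
- imaging.camera_params(name): a dict with "camera_matrix" (3x3 intrinsics, pixels), "origin" and "rotation" of the camera in the world; the wrist camera has in their place "tool_from_camera" (4x4, takes a point from camera to tool coordinates, whose origin is the TCP and whose axes are the flange's). Camera axes: x right, y up, looking along -z (the intrinsics and any distortion apply to the point x, -y, -z); pixel columns grow to the right and rows downward; lengths in m; the calibration is good to about 2 mm. A picture is of the moment at which its call begins: read the wrist's pose just before it. camera_params takes no time and is no camera call.
- arm.sign_off(): hands the job in; it is judged then, once.
The state is a dict: "clock": time; "joints": joint angles; "dq": joint speeds; "joint_efforts": joint torques, N m; "position": TCP position; "ee_rot": TCP orientation; "force": force on the tool from outside, world axes, zero at the start; "ft_torque": the same for the moment, N m; "width": opening from 0.0 (shut) to 1.0 (fully open); "gripper_force": force on a finger pad.
Only numpy, scipy, OpenCV 4.12 (cv2) and the standard library are available. Lean on these libraries where they do the work, as an engineer would, in place of code of your own. Each camera call takes 0.05 s, during which the arm holds its last target. There are 200 camera calls.

## Task

Change over the guitar-bridge jig: draw the finished dark bridge out from under the sprung hold-down arm and lay it flat in the tray, then pick up the pale raw blank and push its end in under the arm's upturned toe, so that the arm rides up over it, until the blank is fully home against the jig's stop with the arm bearing down on it. Lay the parts down, do not drop them, and leave the glue bottle, tuner, tape roll and tin where they stand.

Things in the scene. Friction and masses are not known exactly. Their poses are not given: they have to be found in the camera images.
- jig: Fixed plywood loading jig. Origin: on the bench under the centre of a blank that is fully home; x points the way blanks are pushed in (open front to stop), z up. Bed top 20 mm above the origin, 74 mm wide, x -35 to +170 mm. Side rails 10 mm above the bed, inner faces at y +-19.5 mm, x +13 to +75 mm, with flared lead-ins opening to about y +-28 mm at x -9 mm. Hinge cheeks at x +142 mm, 64 mm high.
- jig_mouth (a point): Middle of the bed's front edge, on the bed's top (jig x -35 mm, z 20 mm). The rear 40 mm of a home blank overhangs this edge, with nothing under it but the bench 20 mm below, so it can be gripped there from above.
- jig_stop (a point): Middle of the foot of the brass stop's face, on the bed (jig x +75 mm, z 20 mm); the stop is 38 mm wide and 12 mm high. A home blank's leading end touches it.
- holddown (a joint): Swing (rad) of the sprung red hold-down arm. Hinge axis along jig y at jig x +140, z 48 mm; it reaches towards the front. 0 = at rest (foot 2 mm above the bed), grows as it lifts, about 0.18 with its foot on a blank, limit 0.9. A spring always drives it down, about 3 N at the foot on a blank. Pushing a blank's end level along the bed against the toe's sloping underside (about 3 to 8 N if not pressed down on the bed) lifts it.
- holddown_foot (a point): Lowest point of the arm's rounded slippery white nylon shoe (16 mm diameter, 24 mm wide), which bears on the blank; at jig x about +40 mm.
- holddown_toe (a point): Free tip of the arm's upturned toe, a 24 mm wide slippery white nylon plate that slopes up at 32 degrees from the foot towards the jig's front. With the arm at rest it is at jig x -2, z 47 mm (above the 40 mm top of a blank on the bed); with a blank home under the arm, about 25 mm higher.
- finished_center (a point): Centre of the finished bridge: dark rosewood block 150 x 34 x 20 mm (x, y, z of this frame; x along its length), about 90 g, with a pale saddle strip and six white dots on top. At the start it lies home in the jig under the arm, on the bed.
- raw_center (a point): Centre of the raw blank: plain pale maple block of the same size, 150 x 34 x 20 mm (x along its length, z up), about 90 g, lying on the bench at any angle. Both its ends are alike: either may go in first. The glue bottle stands close beside one end of it, too close for a finger between them.
- tray: Fixed shallow aluminium tray with a blue lining, 210 x 140 mm (its x, y), walls 6 mm thick and 16 mm high, inner floor 6 mm above the bench; origin under its centre on the bench.
- glue: Bystander: upright glue bottle with an orange cap, 54 mm diameter, 160 mm high, loose; origin at the centre of its foot.
- tuner: Bystander: small green tuner, 56 x 36 x 30 mm (x, y, z), loose, beside the front of the jig; origin at the centre of its underside.
- tape: Bystander: roll of masking tape lying flat, 90 mm diameter, 25 mm high, loose; origin at the centre of its underside.
- tin: Bystander: black wax tin, 68 mm diameter, 45 mm high, loose; origin at the centre of its underside.
Mind the look-alikes: they are no part of the job. There is more than one size of the part that bears finished_center; the job needs the smallest.

How it is judged:
By the outcome, as a careful person would: the job done as asked, in the order asked, and still so for the second after the job is handed in, with the robot touching nothing.
It also fails if it takes over 69 s, if anything falls off the work surface, if the arm or the gripper's body presses on something with over 40 N, if the wrist force passes 120 N, or if a joint passes its speed limit or range.

## Working session

There is one attempt and no reset: what is moved stays moved. The work goes in short steps, Python scripts to look and compute and a tool call to move; the robot and the scene stay as the last step left them, time stands still between calls to the robot, and variables do not carry over. Pictures are saved under pics/ and viewed, at most 10 in all, crops included, and the job is handed in when it is done.

Besides the shell and the picture viewer there is one more tool, called after "Call:" as name(argument=value, ...), one argument or row to a line, values as JSON. apply_moves: Moves the arm, as the interface text tells. Its arguments: {"type":"object","properties":{"commands":{"type":"array"},"newtons":{"type":"number"}},"required":["commands"]}

```bash
mkdir -p pics
cat > h.py <<'E'
import numpy as np,cv2
from cell import observe,imaging,arm
from scipy.spatial.transform import Rotation as R
def cam(n,st=None):
    p=imaging.camera_params(n);K=np.array(p["camera_matrix"])
    if n=="wrist":
        T=np.array(p["tool_from_camera"]);Rt=R.from_rotvec(st["ee_rot"]).as_matrix()
        return K,Rt@T[:3,:3],Rt@T[:3,3]+np.array(st["position"]),p
    return K,np.array(p["rotation"]),np.array(p["origin"]),p
def ray(c,uv,z):
    K,Rm,o,p=c;uv=np.atleast_2d(np.array(uv,float))
    d=np.c_[(uv[:,0]-K[0,2])/K[0,0],-(uv[:,1]-K[1,2])/K[1,1],-np.ones(len(uv))]@Rm.T
    return o+d*((z-o[2])/d[:,2])[:,None]
def cloud(c,dep):
    K,Rm,o,p=c;v,u=np.mgrid[:400,:640]
    P=np.stack([(u-K[0,2])/K[0,0]*dep,-(v-K[1,2])/K[1,1]*dep,-dep],-1)
    return P@Rm.T+o
def grab(n,f=None):
    st=observe();im,d=imaging.get_image(n);
    if f: cv2.imwrite(f,im[:,:,::-1])
    return im,d,cam(n,st)
E
python3 - <<'E'
from h import *
for n in("top","scene"):
    im,d,c=grab(n,f"pics/{n}0.png");np.savez(f"/tmp/{n}0.npz",im=im,d=d)
    print(n,c)
s=observe();print(s, arm.grasp_offset)
E
```

```text
top (array([[420.75057801,   0.        , 325.37662703],
       [  0.        , 420.75057801, 195.80149038],
       [  0.        ,   0.        ,   1.        ]]), array([ 0.15693084, -0.12677467, -1.54011544]), array([4.32798527e-01, 5.53060615e-04, 9.90527882e-01]), {'camera_matrix': array([[420.75057801,   0.        , 325.37662703],
       [  0.        , 420.75057801, 195.80149038],
       [  0.        ,   0.        ,   1.        ]]), 'origin': array([4.32798527e-01, 5.53060615e-04, 9.90527882e-01]), 'rotation': array([ 0.15693084, -0.12677467, -1.54011544])})
scene (array([[451.04971589,   0.        , 322.73830795],
       [  0.        , 451.04971589, 194.69546931],
       [  0.        ,   0.        ,   1.        ]]), array([0.90126177, 0.50903041, 0.88597776]), array([ 1.43136792, -0.53411618,  0.69732235]), {'camera_matrix': array([[451.04971589,   0.        , 322.73830795],
       [  0.        , 451.04971589, 194.69546931],
       [  0.        ,   0.        ,   1.        ]]), 'origin': array([ 1.43136792, -0.53411618,  0.69732235]), 'rotation': array([0.90126177, 0.50903041, 0.88597776])})
{'clock': 0.1, 'joints': array([-1.38261057,  0.43511575,  0.0249807 ,  1.57399013, -0.01164544,
        1.13397305, -0.07511228]), 'dq': array([-0.00233333,  0.00078513, -0.00044076, -0.00318327, -0.00150743,
       -0.00030042, -0.00037623]), 'joint_efforts': array([ 3.81419508e-03, -6.69127178e+01,  9.88521315e-01, -3.15142894e+01,
       -6.04905956e-02,  3.74554808e-02,  4.88799060e-05]), 'position': array([0.17910306, 0.59832792, 0.22605301]), 'ee_rot': array([-4.55308134e-01, -3.10831134e+00,  2.09941390e-03]), 'force': array([ 0.12843354, -0.34791144,  0.07195419]), 'ft_torque': array([-0.03315967,  0.00135051, -0.02954751]), 'gripper_force': 0.0, 'width': 0.998813256264614} 0.0188
```

View pics/top0.png

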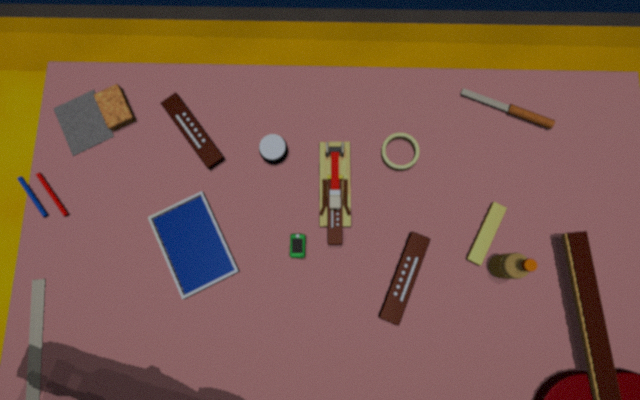

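View pics/scene0.png

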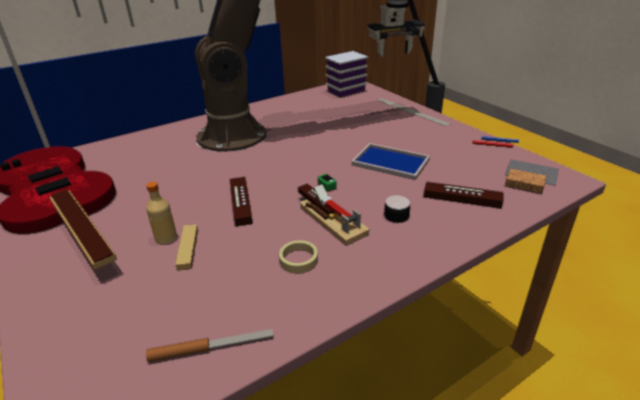

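Top view: dark bridges at (192,130), (405,278) and in the jig at (335,222). The one in the jig is the smallest and lies under the arm, so it is the one to use. Raw blank is at (487,233), glue at (515,265), tray at (193,245), tuner at (298,245).

```bash
sed -i 's/np.array(p\["rotation"\]),np/R.from_rotvec(p["rotation"]).as_matrix(),np/' h.py
python3 - <<'E'
from h import *
z=np.load("/tmp/top0.npz");im,d=z["im"],z["d"];c=cam("top");P=cloud(c,d)
hsv=cv2.cvtColor(im,cv2.COLOR_RGB2HSV)
def obj(name,box,lo,hi,zr=(0.005,.2),erode=0):
    u0,u1,v0,v1=box;m=np.zeros((400,640),np.uint8)
    m[v0:v1,u0:u1]=cv2.inRange(hsv,np.array(lo),np.array(hi))[v0:v1,u0:u1]
    n,l,s,_=cv2.connectedComponentsWithStats(m);i=1+s[1:,4].argmax();m=l==i
    ys,xs=np.nonzero(m);h=np.median(P[m][:,2]);W=ray(c,np.c_[xs,ys],h)
    r=cv2.minAreaRect((W[:,:2]*1000).astype(np.float32));
    bx=cv2.boxPoints(r).round(0)
    print(name,"area",m.sum(),"z",h.round(4),"rect",np.round(r[0],1),np.round(r[1],1),round(r[2],1),bx.tolist())
obj("blank",(460,508,195,270),(20,60,60),(35,255,255))
obj("tray",(140,245,185,305),(100,100,60),(130,255,255))
obj("jigbed",(310,360,135,235),(15,40,90),(35,255,255))
obj("bridge",(320,350,195,250),(0,60,10),(15,255,90))
obj("dark1",(155,230,85,175),(0,60,10),(15,255,90))
obj("dark2",(375,435,225,330),(0,60,10),(15,255,90))
obj("tuner",(285,310,230,262),(45,80,20),(85,255,255))
cr=cv2.resize(im[130:260,270:400],None,fx=4.5,fy=4.5,interpolation=cv2.INTER_CUBIC)
cv2.imwrite("pics/crop.png",cr[:,:,::-1])
for v in range(140,250,6): print(v,[int(1000*x) for x in P[v,315:358:3,2]])
g=P[250:285,485:540].reshape(-1,3);g=g[g[:,2]>.03];print("glue",g.min(0),g.max(0))
E
```

```text
blank area 995 z 0.0195 rect [ 533.4 -350. ] [ 35.4 149.8] 64.1 [[458.0, -333.0], [593.0, -399.0], [609.0, -367.0], [474.0, -301.0]]
tray area 4398 z 0.0059 rect [491.5 330.4] [194.3 124.9] 28.2 [[376.0, 340.0], [435.0, 230.0], [607.0, 321.0], [548.0, 431.0]]
jigbed area 591 z 0.02 rect [661.3 -10.4] [168.8  50.7] 3.2 [[576.0, 10.0], [578.0, -40.0], [747.0, -31.0], [744.0, 20.0]]
bridge area 475 z 0.039 rect [552.9   7.3] [113.9  48.6] 4.2 [[494.0, 27.0], [498.0, -21.0], [612.0, -13.0], [608.0, 36.0]]
dark1 area 1302 z 0.0271 rect [761.1 346.6] [216.   47.3] 38.7 [[662.0, 297.0], [692.0, 261.0], [860.0, 396.0], [831.0, 433.0]]
dark2 area 1665 z 0.0272 rect [ 428.4 -159.3] [ 50.1 206.1] 69.3 [[323.0, -146.0], [516.0, -219.0], [534.0, -172.0], [341.0, -100.0]]
tuner area 226 z 0.0289 rect [492.4  82.1] [52.1 34.4] 1.5 [[466.0, 99.0], [467.0, 64.0], [519.0, 66.0], [518.0, 100.0]]
140 [1, -1, 0, -2, 0, 0, 0, 0, 0, -3, -1, 0, 0, 0, 2]
146 [0, 2, 18, 19, 67, 50, 52, 50, 53, 61, 16, 18, 1, 0, 0]
152 [0, 1, 990, 19, 61, 50, 56, 52, 49, 60, 22, 21, 1, 0, 0]
158 [0, 0, 22, 21, 15, 16, 52, 50, 
[... 324 characters left out ...]
2, 0, 3]
194 [2, 0, 21, 27, 24, 51, 51, 52, 50, 24, 28, 18, -3, 0, -1]
200 [-2, 0, 20, 32, 19, 62, 62, 62, 61, 19, 27, 19, -2, -1, -1]
206 [1, -2, 21, 29, 17, 71, 72, 73, 71, 17, 28, 16, 0, 0, 0]
212 [0, 1, 32, 17, 20, 39, 40, 38, 38, 18, 20, 28, -3, 0, -2]
218 [0, -1, 19, 17, 21, 37, 41, 38, 39, 40, 18, 16, 1, 2, 0]
224 [-2, -1, 20, 19, 19, 40, 39, 41, 40, 36, 20, 18, 0, 1, -1]
230 [1, 0, 0, 1, 0, 38, 42, 42, 40, 40, 0, -1, 0, -1, 0]
236 [-1, 3, -2, -3, 0, 38, 36, 40, 41, 42, 1, 0, 1, -3, 0]
242 [0, 0, -1, 0, 0, 37, 38, 40, 40, 39, -3, 2, 1, -3, -1]
248 [0, 2, 1, -3, 0, 0, -1, 0, 0, 1, -1, 0, 0, -2, 2]
glue [ 0.43279853 -0.39979413  0.03029044] [4.86889522e-01 5.53060615e-04 9.90527882e-01]
```

View pics/crop.png

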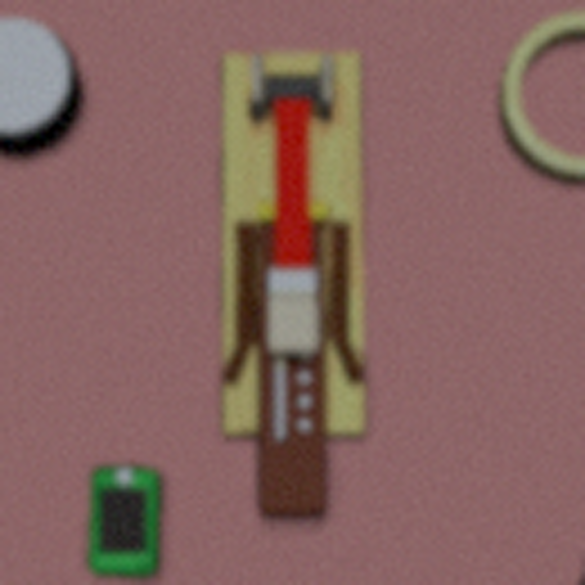

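Crop confirms the small bridge (150 mm scale) under the red arm in the jig at about (335,222). The jig is nearly aligned with world x. Next, its pose precisely.

Run:
```python
from h import *
z=np.load("/tmp/top0.npz");im,d=z["im"],z["d"];c=cam("top");P=cloud(c,d)
hsv=cv2.cvtColor(im,cv2.COLOR_RGB2HSV)
# bed: colour+hull of all above-bench pixels rows of bed
m=cv2.inRange(hsv,np.array((15,40,90)),np.array((35,255,255)));
L=[];Rr=[]
for v in range(150,222,2):
    xs=np.nonzero(m[v,310:360])[0]+310
    if len(xs)>3: L.append((xs[0]-.5,v));Rr.append((xs[-1]+.5,v))
for n,E_ in(("L",L),("R",Rr)):
    W=ray(c,E_,.02)*1000
    for _ in range(3):
        f=np.polyfit(W[:,0],W[:,1],1);r=W[:,1]-np.polyval(f,W[:,0]);W=W[abs(r)<max(1.,1.5*r.std())]
    print(n,"slope",f[0],"y at x=.6",np.polyval(f,600),len(W),r.std())
for u in (321,323,325,346,348,349):
    ys=np.nonzero(m[135:235,u])[0]+135
    print(u,ray(c,[(u,ys[0]-.5),(u,ys[-1]+.5)],.02)[:,:2].round(4).tolist())
# bridge overhang edges
dk=(hsv[:,:,2]<95)&((hsv[:,:,0]<14)|(hsv[:,:,0]>172))
E1=[];E2=[]
for v in range(229,243):
    row=im[v,315:355].astype(float).sum(1)/3
    th=(row[:8].mean()+row[17:22].mean())/2
    k=np.nonzero(row<th)[0];E1.append((315+k[0]-.5,v));E2.append((315+k[-1]+.5,v))
print(ray(c,E1,.04)[:,:2].round(4).tolist());print(ray(c,E2,.04)[:,:2].round(4).tolist())
for u in(330,334,338):
    col=im[225:256,u].astype(float).mean(1);th=(col[6:12].mean()+col[-6:].mean())/2
    k=np.nonzero(col<th)[0][-1];print("end",ray(c,(u,225+k+.5),.04))
```

```text
L slope 0.030520795464724196 y at x=.6 37.603539446476205 31 4.57267195423308e-15
R slope 0.036283279950287156 y at x=.6 -37.16776285916545 28 0.5043877150124426
321 [[0.7428, 0.0359], [0.538, 0.0299]]
323 [[0.7429, 0.0311], [0.5381, 0.0253]]
325 [[0.743, 0.0263], [0.5382, 0.0207]]
346 [[0.7441, -0.0241], [0.5395, -0.0279]]
348 [[0.7468, -0.0288], [0.5396, -0.0325]]
349 [[0.7443, -0.0313], [0.5397, -0.0348]]
[[0.5305, 0.0167], [0.5282, 0.0166], [0.5259, 0.0166], [0.5237, 0.0165], [0.5214, 0.0164], [0.5191, 0.0164], [0.5169, 0.0163], [0.5146, 0.0163], [0.5124, 0.0162], [0.5101, 0.0161], [0.5079, 0.0161], [0.5056, 0.016], [0.5034, 0.016], [0.5011, 0.0159]]
[[0.5314, -0.0195], [0.5291, -0.0196], [0.5269, -0.0196], [0.5246, -0.0196], [0.5223, -0.0197], [0.5201, -0.0197], [0.5178, -0.0198], [0.5156, -0.0198], [0.5133, -0.0199], [0.5111, -0.0199], [0.5088, -0.02], [0.5066, -0.02], [0.5043, -0.0201], [0.5021, -0.0201]]
end [[0.4935095  0.00782008 0.04      ]]
end [[ 0.49374755 -0.00116708  0.04      ]]
end [[ 0.49398553 -0.01015139  0.04      ]]
```

Run:
```python
from h import *
z=np.load("/tmp/top0.npz");im=z["im"];c=cam("top");hsv=cv2.cvtColor(im,cv2.COLOR_RGB2HSV)
m=cv2.inRange(hsv,np.array((5,170,120)),np.array((18,255,255)));m[:,:510]=0;m[:,545:]=0;m[:250]=0;m[285:]=0
ys,xs=np.nonzero(m);print("cap",len(xs),xs.mean(),ys.mean(),ray(c,(xs.mean(),ys.mean()),.158))
z=np.load("/tmp/scene0.npz");im=z["im"];c=cam("scene");hsv=cv2.cvtColor(im,cv2.COLOR_RGB2HSV)
m=cv2.inRange(hsv,np.array((5,170,90)),np.array((18,255,255)));m[:,:140]=0;m[:,165:]=0;m[:175]=0;m[195:]=0
ys,xs=np.nonzero(m);print("cap",len(xs),xs.mean(),ys.mean(),ray(c,(xs.mean(),ys.mean()),.155), ray(c,(163,241),0))
print("tape",ray(cam("top"),(400,151),.02))
```

```text
cap 114 530.3157894736842 264.63157894736844 [[ 0.45937154 -0.3820235   0.158     ]]
cap 58 151.32758620689654 185.06896551724137 [[ 0.45568155 -0.38144359  0.155     ]] [[ 0.46643449 -0.39106173  0.        ]]
tape [[ 0.72341116 -0.15317022  0.02      ]]
```

Call:
apply_moves(
  commands=[
    [60, 1, -1, 0.2, 0],
    [60, 1, -1, 0, 0],
    [60, 1, -1, 0, 0],
    [60, 1, -1, 0, 0],
    [60, 1, -1, 0, 0],
    [60, 0.5, -1, 0, 0],
    [60, 0, -1, 0, 0],
    [60, 0, -1, 0, 0],
    [60, 0, -1, 0, 0],
    [60, 0, -0.9, 0, 0],
    [60, 0, 0, 0, 0],
    [60, 0, 0, 0, 0],
  ],
)

```text
clock: 1.6
position: [0.4277, 0.0889, 0.2355]
ee_rot: [-0.455, -3.108, -0.001]
force: [0.5, 0.3, 0.1]
width: 0.599
gripper_force: 0.0
```

Call:
apply_moves(
  commands=[
    [60, 0.4, -0.5, 0, 0.22],
    [60, 0.4, -0.5, 0, 0.21],
    [60, 0.4, -0.55, 0, 0.21],
    [60, 0, 0, 0, 0],
    [60, 0, 0, 0, 0],
  ],
)

```text
clock: 2.22
position: [0.4995, -0.0029, 0.235]
ee_rot: [0.047, -3.14, -0.001]
force: [-0.2, -0.2, 0.4]
width: 0.602
gripper_force: 0.0
```

Run:
```python
from h import *
im,d,c=grab("wrist","pics/w1.png");np.savez("/tmp/w1.npz",im=im,d=d,R=c[1],o=c[2],K=c[0])
s=observe();print(s["position"],s["ee_rot"],c)
```

```text
[ 0.49932949 -0.00273644  0.23513907] [ 4.83301508e-02 -3.14029124e+00 -9.08617966e-04] (array([[310.46564312,   0.        , 319.66674445],
       [  0.        , 310.46564312, 198.77005779],
       [  0.        ,   0.        ,   1.        ]]), array([[-2.96087240e-02, -9.50222986e-01, -3.10160605e-01],
       [ 9.99561474e-01, -2.80141464e-02, -9.59520278e-03],
       [ 4.28697638e-04, -3.10308693e-01,  9.50635751e-01]]), array([ 0.41495922, -0.00581404,  0.39375957]), {'camera_matrix': array([[310.46564312,   0.        , 319.66674445],
       [  0.        , 310.46564312, 198.77005779],
       [  0.        ,   0.        ,   1.        ]]), 'tool_from_camera': array([[-5.08315273e-04,  9.50288190e-01,  3.11371318e-01,
         8.47707592e-02],
       [ 9.99999870e-01,  4.74973468e-04,  1.82911933e-04,
        -3.03837476e-04],
       [ 2.59259349e-05,  3.11371370e-01, -9.50288308e-01,
        -1.58650735e-01],
       [ 0.00000000e+00,  0.00000000e+00,  0.00000000e+00,
         1.00000000e+00]])})
```

View pics/w1.png

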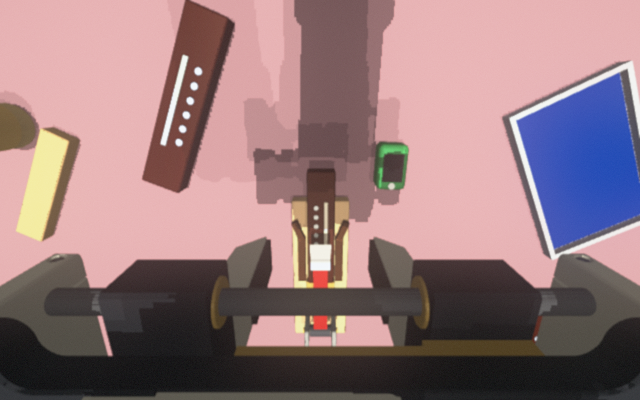

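Wrist view: bridge rear end at (321,170), bed front edge near row 196, tuner at (392,166). Nothing blocks the grasp.

Run:
```python
from h import *
z=np.load("/tmp/w1.npz");im=z["im"];c=(z["K"],z["R"],z["o"],0)
g=im.astype(int).sum(2)
hsv=cv2.cvtColor(im,cv2.COLOR_RGB2HSV)
for u in (298,302,342,346):
    print(u,[tuple(x) for x in hsv[190:204,u].tolist()][:14:2])
for v in (176,184,190): print(v,hsv[v,300:343:2,:].tolist())
print(hsv[164:176,321].tolist())
# bed mask
m=cv2.inRange(hsv,np.array((12,50,90)),np.array((35,255,255)))
for v in range(205,330,12):
    xs=np.nonzero(m[v,280:360])[0]+280
    if len(xs): print(v,xs[0],xs[-1],ray(c,[(xs[0]-.5,v),(xs[-1]+.5,v)],.02)[:,:2].round(4).tolist())
print("front",ray(c,[(298,195.5),(343,195.5)],.02),"end",ray(c,(321,169),.04))
```

```text
298 [(0, 62, 151), (0, 63, 150), (0, 64, 147), (4, 72, 114), (14, 87, 108), (14, 98, 125), (15, 103, 193)]
302 [(178, 67, 149), (178, 65, 150), (0, 63, 146), (5, 72, 114), (14, 93, 113), (14, 95, 126), (16, 103, 193)]
342 [(179, 63, 150), (0, 63, 150), (0, 62, 144), (5, 70, 113), (13, 92, 111), (15, 97, 121), (16, 106, 188)]
346 [(179, 65, 150), (0, 61, 151), (1, 64, 148), (4, 69, 122), (14, 94, 109), (14, 96, 120), (16, 104, 184)]
176 [[179, 63, 134], [179, 65, 134], [178, 68, 136], [0, 70, 106], [5, 105, 85], [4, 99, 88], [4, 101, 86], [6, 110, 86], [3, 100, 87], [5, 100, 84], [5, 103, 84], [6, 101, 88], [5, 107, 86], [5, 113, 81], [5, 105, 85], [4, 106, 87], [5, 102, 85], [4, 94, 81], [1, 65, 125], [179, 65, 134], [179, 64, 131], [179, 64, 131]]
184 [[179, 65, 153], [178, 67, 149], [179, 65, 137], [178, 70, 116], [6, 102, 85], [4, 98, 86], [5, 105, 85], [7, 106, 84], [6, 105, 85], [7, 104, 86], [5, 101, 86], [6, 105, 85], [6, 100, 87], [4, 104, 83], [6, 111, 85], [5, 106, 84], [4, 101, 86], [4, 93, 85], [179, 62, 143], [0, 62, 148], [178, 65, 150], [179, 62, 151]]
190 [[0, 63, 153
[... 302 characters left out ...]
179, 61, 105], [178, 66, 105], [178, 64, 107], [179, 63, 101], [178, 73, 84], [0, 77, 66], [4, 88, 64], [5, 97, 63], [4, 101, 73], [4, 103, 82], [4, 102, 85], [7, 111, 87]]
205 292 348 [[0.5463, -0.0377], [0.5442, 0.0349]]
217 292 348 [[0.5627, -0.0377], [0.5606, 0.0359]]
229 292 347 [[0.5796, -0.0376], [0.5774, 0.0356]]
241 293 347 [[0.5968, -0.0363], [0.5947, 0.0366]]
253 293 347 [[0.6146, -0.0362], [0.6124, 0.0376]]
265 293 347 [[0.6328, -0.0362], [0.6306, 0.0386]]
277 294 346 [[0.6515, -0.0348], [0.6493, 0.0383]]
325 295 345 [[0.7318, -0.033], [0.7296, 0.0414]]
front [[ 0.53337102 -0.02950167  0.02      ]
 [ 0.53169714  0.02726572  0.02      ]] end [[ 0.49395274 -0.00177215  0.04      ]]
```

Call:
apply_moves(
  commands=[
    [60, 0.3, 0.01, -0.8, 0],
    [60, 0, 0, -0.8, 0],
    [60, 0, 0, -0.8, 0],
    [60, 0, 0, -0.7, 0],
    [60, 0, 0, -0.42, 0],
    [60, 0, 0, 0, 0],
    [60, 0, 0, 0, 0],
  ],
  newtons=45,
)

```text
clock: 3.15
position: [0.5182, -0.0031, 0.0252]
ee_rot: [-0.047, 3.14, 0.001]
force: [0.0, -0.4, 0.7]
width: 0.599
gripper_force: 0.0
```

Call:
apply_moves(
  commands=[
    [30, 0, 0, 0, 0],
    [20, 0, 0, 0, 0],
    [20, 0, 0, 0, 0],
    [20, 0, 0, 0, 0],
    [20, 0, 0, 0, 0],
    [20, 0, 0, 0, 0],
  ],
  newtons=45,
)

```text
clock: 3.9
position: [0.5181, -0.0038, 0.025]
ee_rot: [-0.046, 3.14, 0.001]
force: [-1.5, 1.2, 7.1]
width: 0.363
gripper_force: 44.8
```

Call:
apply_moves(
  commands=[
    [20, -0.2, -0.006, 0, 0],
    [20, -0.3, -0.009, 0, 0],
    [20, -0.3, -0.009, 0, 0],
    [20, -0.3, -0.009, 0, 0],
    [20, -0.3, -0.009, 0, 0],
    [20, -0.3, -0.009, 0, 0],
    [20, -0.2, -0.006, 0, 0],
    [20, 0, 0, 0, 0],
  ],
)

```text
clock: 4.9
position: [0.4024, -0.0076, 0.0243]
ee_rot: [0.046, -3.14, -0.0]
force: [0.3, -0.7, -1.1]
width: 0.368
gripper_force: 44.8
```

Call:
apply_moves(
  commands=[
    [20, 0, 0, 0.6, 0],
    [20, 0, 0.1, 0.6, 0],
    [20, 0.06, 0.5, 0, 0.1],
    [20, 0.1, 0.7, 0, 0.14],
    [20, 0.1, 0.7, 0, 0.14],
    [20, 0.1, 0.7, 0, 0.14],
    [20, 0.1, 0.7, 0, 0.14],
    [20, 0.1, 0.7, 0, 0.14],
    [20, 0.1, 0.7, 0, 0.12],
    [20, 0, 0.4, 0, 0],
    [20, 0, 0, 0, 0],
    [20, 0, 0, 0, 0],
  ],
)

```text
clock: 6.4
position: [0.4433, 0.3029, 0.0961]
ee_rot: [0.757, -3.048, 0.002]
force: [0.2, -0.9, -0.9]
width: 0.362
gripper_force: 44.8
```

Run:
```python
from h import *
a,d,c=grab("top");b,_,_=grab("scene")
cv2.imwrite("pics/a1.png",np.vstack([a[130:330,100:500],b[100:300,200:600]])[:,:,::-1])
```

```text
(no output)
```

View pics/a1.png

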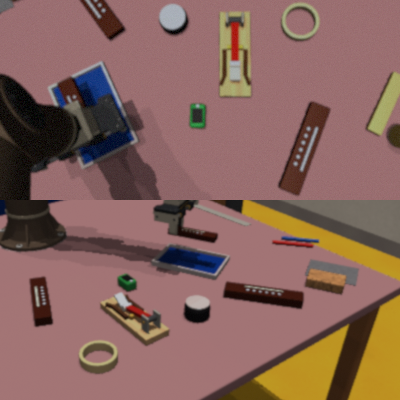

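The bridge is held level over the tray, and the jig is empty. Lowering it.

Call:
apply_moves(
  commands=[
    [20, 0, 0, -0.5, 0],
    [20, 0, 0, -0.5, 0],
    [20, 0, 0, -0.3, 0],
    [20, 0, 0, -0.08, 0],
    [20, 0, 0, -0.03, 0],
    [20, 0, 0, 0, 0],
  ],
)

```text
clock: 7.25
position: [0.4438, 0.3046, 0.0124]
ee_rot: [-0.76, 3.047, 0.001]
force: [-0.8, -0.1, -0.4]
width: 0.369
gripper_force: 44.8
```

Call:
apply_moves(
  commands=[
    [20, 0, 0, -0.02, 0],
    [20, 0, 0, -0.02, 0],
    [20, 0, 0, 0, 0],
  ],
)

```text
clock: 7.62
position: [0.4437, 0.3048, 0.011]
ee_rot: [-0.76, 3.047, 0.001]
force: [-4.7, -3.2, 18.0]
width: 0.364
gripper_force: 44.8
```

Call:
apply_moves(
  commands=[
    [20, 0, 0, 0.012, 0],
    [42, 0, 0, 0, 0],
    [55, 0, 0, 0, 0],
    [55, 0, 0, 0, 0],
    [55, 0, 0, 0.2, 0],
    [55, 0, 0, 0.7, 0],
    [55, 0, 0, 0.9, 0],
    [55, 0, 0, 0.4, 0],
  ],
)

```text
clock: 8.62
position: [0.4444, 0.3052, 0.1457]
ee_rot: [-0.759, 3.044, 0.003]
force: [0.3, 0.7, -0.7]
width: 0.547
gripper_force: 0.0
```

Call:
apply_moves(
  commands=[
    [60, 0.2, -0.9, 0, 0],
    [60, 0.2, -0.9, 0, -0.17],
    [60, 0.2, -0.9, 0, -0.17],
    [60, 0.2, -0.9, 0, -0.17],
    [60, 0.2, -0.9, 0, -0.17],
    [60, 0.2, -0.9, 0, -0.17],
    [60, 0.2, -0.9, 0, -0.17],
    [60, 0.2, -0.9, 0, -0.17],
    [60, 0.2, -0.9, 0, -0.17],
    [60, 0.2, -0.9, 0, -0.17],
    [60, 0.1, -0.9, 0, -0.17],
    [60, 0, 0, 0, 0],
  ],
)

```text
clock: 10.12
position: [0.568, -0.2953, 0.1429]
ee_rot: [0.576, 3.088, -0.005]
force: [-0.2, 0.4, 0.4]
width: 0.601
gripper_force: 0.0
```

Run:
```python
from h import *
im,d,c=grab("top");P=cloud(c,d)
hsv=cv2.cvtColor(im,cv2.COLOR_RGB2HSV)
m=(cv2.inRange(hsv,np.array((0,60,10)),np.array((15,255,90)))>0);m[:,:145]=0;m[:,245:]=0;m[:188]=0;m[305:]=0
ys,xs=np.nonzero(m);print("dark h",np.median(P[m][:,2]))
W=ray(c,np.c_[xs,ys],.026);print("bridge in tray",cv2.minAreaRect((W[:,:2]*1000).astype(np.float32)))
w,_,_=grab("wrist")
cv2.imwrite("pics/a2.png",np.vstack([cv2.resize(im[180:310,110:310],(640,416)),cv2.resize(w,(290,181))] if 0 else [np.hstack([cv2.resize(im[180:310,140:260],(370,400)),cv2.resize(w,(430,400))])])[:,:,::-1])
s=observe();print(s["position"],s["ee_rot"],s["joints"])
```

```text
dark h 0.02539344321852388
bridge in tray ((491.2396240234375, 327.3200988769531), (144.97918701171875, 30.96772575378418), 29.293920516967773)
[ 0.56901484 -0.28964181  0.14227385] [-5.64847010e-01 -3.09023735e+00 -7.80146021e-04] [ 0.07923228  0.56013481  0.4687954   1.66469943 -0.29229986  0.98720485
  1.85814617]
```

View pics/a2.png

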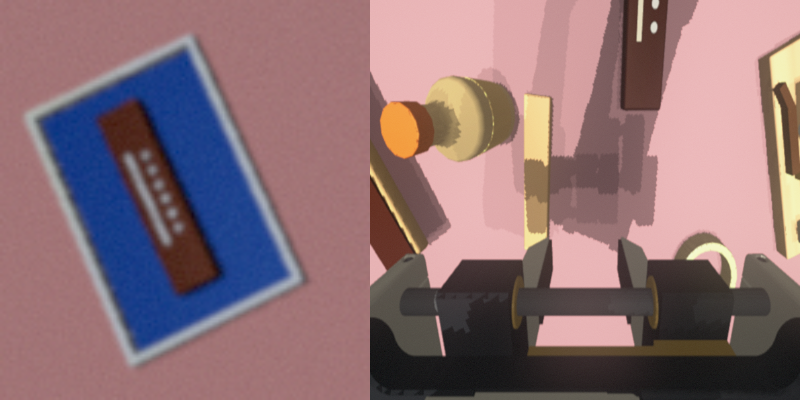

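Left: the bridge lies flat inside the tray. Right: the blank is at about (537,170), with the glue close by its near end. Next I measure the blank's angle from the wrist view.

Run:
```python
from h import *
im,d,c=grab("wrist");s=observe();hsv=cv2.cvtColor(im,cv2.COLOR_RGB2HSV);P=cloud(c,d)
m=(cv2.inRange(hsv,np.array((18,70,70)),np.array((35,255,255)))>0)&(P[:,:,2]>.012)&(P[:,:,2]<.028);m[:,:220]=0;m[:,290:]=0;m[262:]=0
n,l,st,_=cv2.connectedComponentsWithStats(m.astype(np.uint8));m=l==1+st[1:,4].argmax()
E=[];F=[]
for v in range(105,240,6):
    x=np.nonzero(m[v])[0]
    if len(x): E.append((x[0]-.5,v));F.append((x[-1]+.5,v))
for e in(E,F):
    W=ray(c,e,.02)[:,:2]*1000;f=np.polyfit(W[:,0],W[:,1],1);print(np.degrees(np.arctan(f[0])),np.polyval(f,533),np.std(W[:,1]-np.polyval(f,W[:,0])))
print(s["position"],s["ee_rot"])
ys=np.nonzero(m)[0];v=ys.min();print(v,ray(c,(np.nonzero(m[v+2])[0].mean(),v),.02))
```

```text
-24.824757321995012 -367.92355664597125 0.26875898629968903
-26.475991423502798 -334.61628303466085 0.2529978003682885
[ 0.56936566 -0.28832475  0.14218922] [-5.61930260e-01 -3.09074527e+00 -1.86775008e-03]
94 [[ 0.4614032  -0.32764681  0.02      ]]
```

Call:
apply_moves(
  commands=[
    [60, 0, -0.7, 0, -0.09],
    [60, 0, -0.64, 0, -0.09],
    [60, 0, 0, -0.4, 0],
    [60, 0, 0, -0.4, 0],
    [60, 0, 0, 0, 0],
  ],
)

```text
clock: 10.9
position: [0.569, -0.367, 0.0925]
ee_rot: [-0.698, -3.06, -0.004]
force: [0.2, 0.2, 1.3]
width: 0.598
gripper_force: 0.0
```

Call:
apply_moves(
  commands=[
    [60, 0, -0.02, -0.5, 0],
    [60, 0, 0, -0.5, 0],
    [60, 0, 0, -0.3, 0],
    [60, 0, 0, -0.11, 0],
    [45, 0, 0, 0, 0],
    [30, 0, 0, 0, 0],
    [20, 0, 0, 0, 0],
    [20, 0, 0, 0, 0],
    [20, 0, 0, 0, 0],
  ],
  newtons=40,
)

```text
clock: 12.02
position: [0.5699, -0.3714, 0.0105]
ee_rot: [0.702, 3.061, -0.0]
force: [-1.0, 1.4, 6.1]
width: 0.364
gripper_force: 39.9
```

Call:
apply_moves(
  commands=[
    [20, 0, 0, 0.3, 0],
    [20, 0, 0, 0.3, 0],
    [20, 0.3, 0.4, 0, 0],
    [20, 0.35, 0.5, 0, 0],
    [20, 0.35, 0.5, 0, 0.1],
    [20, 0.17, 0.3, 0, 0.29],
    [20, 0, 0, 0, 0.29],
    [20, 0, 0, 0, 0.28],
    [20, 0, 0, -0.2, 0],
    [20, 0, 0, -0.25, 0],
    [20, 0, 0, 0, 0],
  ],
)

```text
clock: 13.4
position: [0.6381, -0.2684, 0.0164]
ee_rot: [0.043, -3.138, -0.002]
force: [-0.6, -0.4, 0.1]
width: 0.364
gripper_force: 39.9
```

Call:
apply_moves(
  commands=[
    [20, 0, 0, -0.07, 0],
    [20, 0, 0, -0.02, 0],
    [20, 0, 0, 0, 0],
  ],
)

```text
clock: 13.78
position: [0.6396, -0.2691, 0.0131]
ee_rot: [-0.045, 3.141, -0.0]
force: [-1.3, -0.1, -1.4]
width: 0.364
gripper_force: 39.9
```

Call:
apply_moves(
  commands=[
    [20, 0, 0, -0.03, 0],
    [20, 0, 0, -0.015, 0],
    [20, 0, 0, 0, 0],
  ],
)

```text
clock: 14.15
position: [0.6396, -0.2691, 0.0105]
ee_rot: [-0.046, 3.141, 0.0]
force: [-0.5, 0.7, 0.7]
width: 0.37
gripper_force: 39.9
```

Call:
apply_moves(
  commands=[
    [20, 0, 0, -0.015, 0],
    [20, 0, 0, 0, 0],
  ],
)

```text
clock: 14.4
position: [0.6396, -0.2691, 0.0104]
ee_rot: [-0.046, 3.141, 0.0]
force: [-4.2, 1.7, 9.6]
width: 0.362
gripper_force: 39.9
```

Call:
apply_moves(
  commands=[
    [20, 0, 0, 0.01, 0],
    [42, 0, 0, 0, 0],
    [55, 0, 0, 0, 0],
    [55, 0, 0, 0, 0],
    [55, 0, 0, 0.5, 0],
    [55, -0.5, -0.02, 0.2, 0],
    [55, -0.6, -0.02, 0, 0],
    [55, -0.5, -0.01, 0, 0],
    [55, 0, 0, 0, 0],
    [55, 0, 0, 0, 0],
  ],
)

```text
clock: 15.65
position: [0.5444, -0.272, 0.0522]
ee_rot: [-0.046, 3.14, -0.0]
force: [0.7, -0.2, 0.3]
width: 0.55
gripper_force: 0.0
```

Run:
```python
from h import *
im,d,c=grab("top","pics/t3.png");s=observe();P=cloud(c,d);hsv=cv2.cvtColor(im,cv2.COLOR_RGB2HSV)
w,dw,cw=grab("wrist");hw=cv2.cvtColor(w,cv2.COLOR_RGB2HSV)
cv2.imwrite("pics/w3.png",np.hstack([w[:300,150:490],cv2.resize(im[100:300,260:500],(360,300))])[:,:,::-1])
Pw=cloud(cw,dw)
m=(cv2.inRange(hw,np.array((16,60,60)),np.array((35,255,255)))>0)&(Pw[:,:,2]<.03)&(Pw[:,:,2]>.012)&(Pw[:,:,1]<-.2)&(Pw[:,:,1]>-.32)
ys,xs=np.nonzero(m);W=ray(cw,np.c_[xs,ys],.02);print(len(xs),cv2.minAreaRect((W[:,:2]*1000).astype(np.float32)),W.min(0),W.max(0))
print(s["position"],s["ee_rot"])
```

```text
4639 ((580.0548706054688, -270.17901611328125), (120.79383087158203, 33.293678283691406), 0.7777083516120911) [ 0.51948641 -0.28750683  0.02      ] [ 0.64067215 -0.25284885  0.02      ]
[ 0.54470236 -0.27188799  0.05210686] [-4.69313672e-02  3.14020186e+00 -1.36168818e-04]
```

View pics/w3.png

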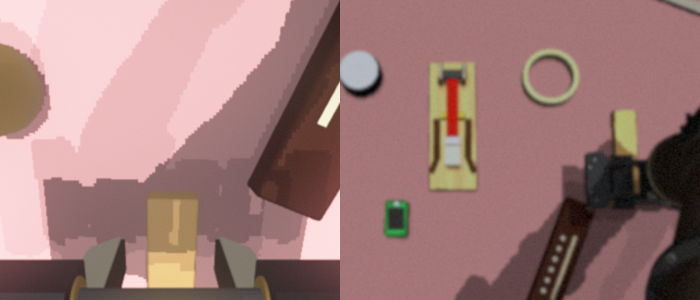

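Wrist crop: the blank's near end (173,195) is centred between the fingers. The top view shows the blank clear of the glue, tape and large bridge. Gripping it.

Call:
apply_moves(
  commands=[
    [55, -0.05, 0.01, -0.4, 0],
    [55, 0, 0, -0.3, 0],
    [55, 0, 0, -0.06, 0],
    [45, 0, 0, 0, 0],
    [30, 0, 0, 0, 0],
    [20, 0, 0, 0, 0],
    [20, 0, 0, 0, 0],
    [20, 0, 0, 0, 0],
  ],
  newtons=55,
)

```text
clock: 16.75
position: [0.541, -0.2717, 0.007]
ee_rot: [-0.046, 3.14, -0.001]
force: [-0.3, 0.5, 6.2]
width: 0.364
gripper_force: 55.0
```

Call:
apply_moves(
  commands=[
    [20, 0, 0, 0.6, 0],
    [20, 0, 0, 0.6, 0],
    [20, -0.5, 0.2, 0.2, 0],
    [20, -0.6, 0.5, 0, 0],
    [20, -0.6, 0.7, 0, 0],
    [20, -0.4, 0.7, 0, 0],
    [20, -0.17, 0.7, 0, 0],
    [20, 0, 0.7, 0, 0],
    [20, 0, 0.6, 0, 0],
    [20, 0, 0.32, 0, 0],
    [20, 0, 0, 0, 0],
    [20, 0, 0, 0, 0],
  ],
)

```text
clock: 18.25
position: [0.4041, -0.007, 0.0904]
ee_rot: [0.045, -3.141, 0.0]
force: [0.7, -0.1, -1.3]
width: 0.363
gripper_force: 55.0
```

Call:
apply_moves(
  commands=[
    [20, 0, 0, -0.5, 0],
    [20, 0, 0, -0.4, 0],
    [20, 0, 0, -0.13, 0],
    [20, 0, 0, 0, 0],
    [20, 0, 0, 0, 0],
  ],
)

```text
clock: 18.88
position: [0.4048, -0.0065, 0.0293]
ee_rot: [-0.045, 3.14, 0.0]
force: [-0.2, 0.4, -1.2]
width: 0.365
gripper_force: 55.0
```

Run:
```python
from h import *
a,d,c=grab("top");s=observe();b,db,cb=grab("scene");P=cloud(c,d)
print(s["position"],s["ee_rot"])
cv2.imwrite("pics/a4.png",np.hstack([cv2.resize(a[140:260,290:390],(400,480),interpolation=2),cv2.resize(b[150:250,270:353],(400,480),interpolation=2)])[:,:,::-1])
hsv=cv2.cvtColor(a,cv2.COLOR_RGB2HSV)
# blank top heights ahead of gripper
for x0 in range(440,540,12):
    q=P[(abs(P[:,:,0]-x0/1000)<.006)&(abs(P[:,:,1])<.05)&(P[:,:,2]>.03)&(P[:,:,2]<.05)]
    if len(q)>5: print(x0,len(q),q[:,1].min().round(4),q[:,1].max().round(4),np.median(q[:,2]).round(4))
```

```text
[ 0.40486663 -0.00641381  0.02929719] [-4.52539504e-02  3.13997225e+00  3.34327491e-04]
464 34 -0.022 0.0094 0.0415
476 88 -0.0219 0.0098 0.0414
488 75 -0.0216 0.01 0.0413
500 82 -0.0214 0.0104 0.0416
512 83 -0.0211 0.0107 0.0412
524 75 -0.0208 0.011 0.0414
536 45 -0.0206 0.0111 0.0418
```

View pics/a4.png

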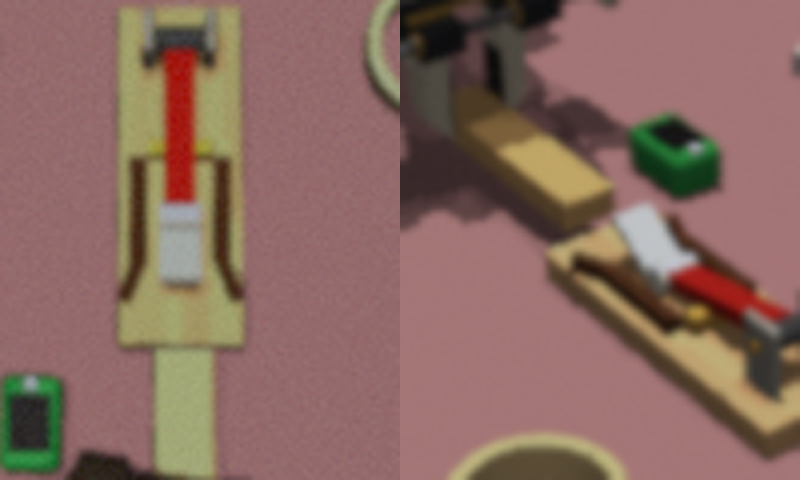

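The blank is level and just above the bed (top at 41.4 mm), about 2.5 mm too far towards -y. I'll correct that and push in.

Call:
apply_moves(
  commands=[
    [20, 0, 0.045, 0, 0],
    [20, 0.3, 0.009, 0, 0],
    [20, 0.3, 0.009, 0, 0],
    [20, 0.25, 0.008, 0, 0],
    [20, 0.2, 0.006, 0, 0],
    [20, 0, 0, 0, 0],
  ],
)

```text
clock: 19.73
position: [0.4678, -0.0016, 0.0285]
ee_rot: [-0.046, 3.141, -0.0]
force: [-0.9, -0.8, -2.2]
width: 0.364
gripper_force: 55.0
```

Call:
apply_moves(
  commands=[
    [20, 0.15, 0.005, 0, 0],
    [20, 0.15, 0.005, 0, 0],
    [20, 0.15, 0.005, 0, 0],
    [20, 0.15, 0.005, 0, 0],
    [20, 0, 0, 0, 0],
  ],
)

```text
clock: 20.35
position: [0.5049, -0.0004, 0.0288]
ee_rot: [-0.046, 3.139, -0.0]
force: [1.8, -0.2, -2.8]
width: 0.36
gripper_force: 55.0
```

Call:
apply_moves(
  commands=[
    [20, 0.1, 0.003, -0.01, 0],
    [20, 0.08, 0.002, -0.01, 0],
    [20, 0.04, 0.001, 0, 0],
    [20, 0.03, 0.001, 0, 0],
    [20, 0, 0, 0, 0],
  ],
)

```text
clock: 20.98
position: [0.518, -0.0001, 0.0273]
ee_rot: [0.046, -3.141, 0.0]
force: [-2.7, 0.3, -1.3]
width: 0.362
gripper_force: 55.0
```

Call:
apply_moves(
  commands=[
    [20, 0.03, 0.001, 0, 0],
    [20, 0.03, 0.001, 0, 0],
    [20, 0, 0, 0, 0],
  ],
)

```text
clock: 21.35
position: [0.518, -0.0001, 0.027]
ee_rot: [0.045, -3.134, -0.001]
force: [-13.3, -0.1, 9.6]
width: 0.364
gripper_force: 55.0
```

Call:
apply_moves(
  commands=[
    [20, -0.02, 0, 0, 0],
    [42, 0, 0, 0, 0],
    [55, 0, 0, 0, 0],
    [55, 0, 0, 0, 0],
    [55, 0, 0, 0.5, 0],
    [55, 0, 0, 0.8, 0],
    [55, -0.4, 0, 0.9, 0],
    [55, -0.9, 0, 0.9, 0],
    [55, -0.9, 0, 0.3, 0],
    [55, -0.5, 0, 0, 0],
    [55, 0, 0, 0, 0],
  ],
)

```text
clock: 22.72
position: [0.3671, 0.0002, 0.2221]
ee_rot: [-0.047, 3.14, 0.002]
force: [0.1, 0.4, -0.4]
width: 0.547
gripper_force: 0.0
```

Run:
```python
from h import *
a,d,c=grab("top");b,db,cb=grab("scene");P=cloud(c,d);s=observe();print(s["position"])
cv2.imwrite("pics/a5.png",np.hstack([cv2.resize(a[140:260,290:390],(400,480),interpolation=2),cv2.resize(b[150:250,270:353],(400,480),interpolation=2)])[:,:,::-1])
hsv=cv2.cvtColor(a,cv2.COLOR_RGB2HSV)
for u in(330,334,338):
    col=hsv[225:256,u,1].astype(float);th=(col[6:12].mean()+col[-6:].mean())/2
    print("end",[int(x) for x in a[236:252,u].mean(1)],hsv[236:252,u,0].tolist())
for v in range(190,244,6): print(v,[int(1000*x) for x in P[v,322:350:2,2]])
```

```text
[3.69390806e-01 2.50187438e-04 2.22071627e-01]
end [147, 149, 149, 148, 148, 142, 129, 97, 89, 96, 106, 111, 117, 118, 116, 122] [36, 33, 33, 36, 31, 31, 25, 18, 5, 1, 178, 179, 179, 179, 179, 0]
end [148, 149, 148, 149, 146, 143, 121, 94, 87, 102, 112, 119, 117, 118, 118, 121] [35, 34, 34, 33, 33, 31, 24, 19, 5, 177, 179, 179, 0, 177, 179, 0]
end [150, 149, 148, 149, 148, 141, 121, 92, 86, 101, 112, 121, 121, 116, 118, 117] [32, 34, 34, 33, 34, 32, 24, 17, 5, 0, 179, 178, 179, 0, 177, 0]
190 [22, 31, 28, 40, 56, 56, 54, 55, 56, 53, 15, 30, 27, 18]
196 [19, 29, 26, 42, 52, 51, 50, 49, 50, 51, 21, 30, 29, 19]
202 [20, 30, 29, 40, 66, 67, 68, 66, 63, 67, 18, 29, 26, 20]
208 [29, 28, 19, 36, 38, 42, 39, 40, 39, 40, 19, 20, 30, 28]
214 [29, 19, 21, 39, 40, 36, 40, 41, 40, 42, 22, 18, 21, 31]
220 [19, 21, 20, 38, 39, 39, 37, 40, 36, 38, 22, 19, 18, 19]
226 [11, 13, 10, 40, 39, 38, 42, 40, 37, 41, 11, 8, 9, 10]
232 [0, -1, 2, 40, 41, 38, 37, 38, 39, 38, 1, 0, -1, 0]
238 [0, -5, -1, 38, 39, 40, 40, 38, 39, 38, -2, 0, -2, -1]
```

View pics/a5.png

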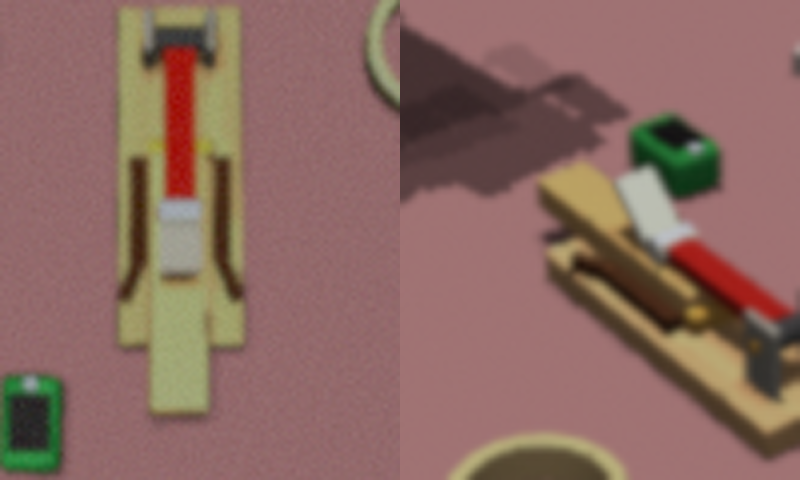

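The blank appears home: level at z 39 mm, arm riding on it, rear end and toe where the finished bridge's were. To make sure it touches the stop, I'll give its rear face a gentle nudge with shut fingers.

Call:
apply_moves(
  commands=[
    [0, 0.6, -0.02, -0.5, 0],
    [0, 0.7, -0.02, -0.7, 0],
    [0, 0.1, 0, -0.7, 0],
    [0, 0, 0, -0.7, 0],
    [0, 0, 0, -0.6, 0],
    [0, 0, 0, 0, 0],
    [0, 0, 0, 0, 0],
  ],
)

```text
clock: 23.7
position: [0.4536, -0.0026, 0.0302]
ee_rot: [-0.045, 3.141, -0.0]
force: [1.1, -0.0, 0.4]
width: 0.004
gripper_force: 0.0
```

Call:
apply_moves(
  commands=[
    [0, 0.25, 0.007, 0, 0],
    [0, 0.15, 0.005, 0, 0],
    [0, 0.08, 0.002, 0, 0],
    [0, 0.06, 0.002, 0, 0],
    [0, 0.04, 0.001, 0, 0],
    [0, 0, 0, 0, 0],
  ],
)

```text
clock: 24.45
position: [0.4873, -0.0013, 0.0296]
ee_rot: [0.046, -3.141, -0.0]
force: [0.0, -1.0, 0.9]
width: 0.003
gripper_force: 0.0
```

Call:
apply_moves(
  commands=[
    [0, 0.04, 0.001, 0, 0],
    [0, 0.04, 0.001, 0, 0],
    [0, 0.03, 0.001, 0, 0],
    [0, 0, 0, 0, 0],
  ],
)

```text
clock: 24.95
position: [0.4884, -0.0013, 0.0286]
ee_rot: [0.045, -3.131, -0.001]
force: [-14.4, -0.9, 9.8]
width: 0.007
gripper_force: 7.0
```

Contact came exactly where expected (rear face about x 0.498) and the blank did not move at 14 N, so it is home. Backing off.

Call:
apply_moves(
  commands=[
    [0, -0.3, 0, 0, 0],
    [0, -0.5, 0, 0, 0],
    [0, -0.3, 0, 0.8, 0],
    [0, 0, 0, 0.9, 0],
    [0, 0, 0, 0.9, 0],
    [0, 0, 0, 0, 0],
    [0, 0, 0, 0, 0],
  ],
)

```text
clock: 25.82
position: [0.4277, -0.0009, 0.1854]
ee_rot: [-0.046, 3.141, 0.001]
force: [-1.1, 0.4, -0.2]
width: 0.006
gripper_force: 0.0
```

Run:
```python
from h import *
z=np.load("/tmp/top0.npz")["im"];a,d,c=grab("top");b,_,_=grab("scene")
for n,(u0,u1,v0,v1) in dict(tuner=(285,312,230,262),tape=(375,425,128,175),tin=(255,292,128,168)).items():
    print(n,np.abs(a[v0:v1,u0:u1].astype(int)-z[v0:v1,u0:u1]).mean())
hsv=cv2.cvtColor(a,cv2.COLOR_RGB2HSV);m=cv2.inRange(hsv,np.array((5,170,120)),np.array((18,255,255)));m[:,:510]=0;m[:,545:]=0;m[:250]=0;m[285:]=0
ys,xs=np.nonzero(m);print("cap",xs.mean(),ys.mean())
P=cloud(c,d);print("blank top",[np.median(P[v,330:341,2]).round(4) for v in (214,222,230,238)],"toe",np.median(P[204:208,331:340,2]))
m=P[:,:,2][190:300,150:240];print("tray bridge",np.percentile(m,98))
```

```text
tuner 44.94444444444444
tape 7.796879432624113
tin 8.361936936936937
cap 530.2820512820513 264.5982905982906
blank top [np.float64(0.0411), np.float64(0.0409), np.float64(0.0395), np.float64(0.5815)] toe 0.07324106205379716
tray bridge 0.02700066557682914
```

```bash
python3 -c "
from cell import arm
print(arm.sign_off())"
```

```text
the job is handed in; nothing more can be done
None
```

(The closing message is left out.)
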